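# Try the tamper in the espresso baskets and sort out the ones it catches in

## Task

The espresso filter baskets in the wooden stand have a bead pressed into their wall, and in some it stands in so far that the flat tamper catches on it. Going along the stand from left to right as you face it, try the tamper in every basket, letting it down gently, never forcing it, until the bead stops it or it has gone nearly to the floor. Then stand the tamper back upright in the middle of its rubber mat, set the baskets in which it caught upright side by side in the metal tray, and leave the others in their recesses; disturb nothing else.

Things in the scene. Friction and masses are not known exactly. Their poses are not given: they have to be found in the camera images.
- basket_stand: fixed wooden stand, 96 mm deep (x) by 290 mm long (y), 18 mm high (rim strips 20 mm), with four round recesses 7 mm deep in a row along its y axis, 68 mm apart. Origin: centre of the underside; its +y end is the left end as the robot sees it
- recess_1 (a point): centre of the floor of the left-most recess of the stand (seen from the robot), 11 mm above the worktop; the rim of the basket in it stands 28 mm above this point
- recess_2 (a point): centre of the floor of the second from the left recess of the stand (seen from the robot), 11 mm above the worktop; the rim of the basket in it stands 28 mm above this point
- recess_3 (a point): centre of the floor of the third from the left recess of the stand (seen from the robot), 11 mm above the worktop; the rim of the basket in it stands 28 mm above this point
- recess_4 (a point): centre of the floor of the right-most recess of the stand (seen from the robot), 11 mm above the worktop; the rim of the basket in it stands 28 mm above this point
- basket_a: steel espresso filter basket: round cup 28 mm high, 1 of 4 alike outside; flange 60 mm wide, 3.5 mm thick at the top, body 54 mm below. Bore 50.2 mm at the rim, 48 mm 22 mm down, where the corner to the floor begins. Each has a bead inside 8.5 to 12.5 mm below the rim, leaving 47.6 mm in good ones, 43 mm in others; the letter tells nothing. Origin: centre of the underside, z up. 70 g, 1 mm of play in its recess
- basket_b: steel espresso filter basket, sizes and origin as basket_a (60 mm flange, 28 mm high); whether its bead lets the tamper by is to be found by trying
- basket_c: steel espresso filter basket, sizes and origin as basket_a (60 mm flange, 28 mm high); whether its bead lets the tamper by is to be found by trying
- basket_d: steel espresso filter basket, sizes and origin as basket_a (60 mm flange, 28 mm high); whether its bead lets the tamper by is to be found by trying
- tamper: flat-based coffee tamper, 95 mm high, standing upright: round steel base 46 mm wide and 18 mm high with a small chamfer, a neck, and a round dark wooden handle 30 mm wide from 44 to 84 mm above its underside. Origin: centre of the underside, z up the handle. About 260 g
- tamper_foot (a point): centre of the tamper's flat underside (same as its origin)
- tamping_mat: fixed black rubber mat, 96 x 120 mm and 5 mm thick, the tamper's place. Origin: centre of the underside
- tray: fixed shallow aluminium tray, 122 mm (x) by 200 mm (y), floor 3 mm thick, rim 9 mm high and 5 mm thick. Origin: centre of the underside; z up
- orange_mug: orange mug with handle, 101 mm high, a bystander to be left alone. Origin: centre of the underside
- black_mug: black mug with handle, 106 mm high, a bystander to be left alone. Origin: centre of the underside
- teaspoon: metal teaspoon lying flat, 139 mm long, a bystander to be left alone. Origin: centre of the underside
- candle: tea light, 38 mm wide, 18 mm high, a bystander to be left alone. Origin: centre of the underside
- tin: round food tin, 76 mm wide, 58 mm high, a bystander to be left alone. Origin: centre of the underside
- sachet: small red and white pyramid sachet of sweets, 65 mm high, a bystander to be left alone. Origin: centre of the underside

How it is judged:
By the outcome, as a careful person would: the job done as asked, in the order asked, and still so for the second after the job is handed in, with the robot touching nothing.
It also fails if it takes over 72 s, if anything falls off the work surface, if the arm or the gripper's body presses on something with over 40 N, if the wrist force passes 120 N, or if a joint passes its speed limit or range.

## Robot

A 6-joint arm with a two-finger parallel gripper is mounted at the origin on a cart in front of the work surface, level with it; the furniture and walls round the work are solid. World frame = base frame: x ahead of the robot, y to its left, z up, the work surface at z = 0. Lengths are in m, angles in rad, forces in N, time in s.
With the tool pointing down it reaches from about 0.375 to 0.75 m from the base axis. Payload 9 kg.
Tool frame: the origin (TCP) lies midway between the tips of the shut fingers; the grasp point (between the pads) lies 19 mm behind it (arm.pinch_z is the distance from the TCP to the grasp point, in m); z points along the fingers, y is the direction in which the jaws open and shut (so a half turn about z gives the same grasp; the last joint's range is limited). The gripper opens to 85 mm and grips with 20 to 120 N. Pads are 22 mm wide; open, the fingers measure 114 mm over their backs; the gripper's body (76 mm by 85 mm) begins 54 mm behind the grasp point. The pads swing forward as they close: fully open they stand 13 mm farther back than shut.
Start: joints at [0.909, 0.104, 0.097, 1.564, 0, 1.353], TCP at [0.258, 0.542, 0.231] pointing down, gripper open.
Joint ranges: [-2.99, 2.99], [-0.84, 1.86], [-1.1, 1.16], [-1.84, 2.11], [-1.51, 1.56], [-3.14, 3.14]. Speed limits (rad/s): [2.22, 2.22, 2.57, 3.14, 3.14, 3.14].

## Interface

Orientations are given as a unit quaternion [w, x, y, z].
In Python, from bench import arm gives the robot as it stands.
- The arm moves only by the tool arm_command, never from a script. Its arguments are lists of equal length, an entry for each row: "offset": the shift along the tool's x, y, z in m, a list of three; "rot": the turn, a rotation vector about the tool's x, y, z in degrees, a list of three; "hand": the gripper's target within -1 to 1 (shut at 1, half-way at 0, fully open at -1). In form: {"offset": [[tx, ty, tz], ...], "rot": [[ax, ay, az], ...], "hand": [hand, ...]}. A call has 1 to 20 rows; each row is the pose to reach, as a shift and turn from the pose commanded when the call began, along the tool's axes at that moment; what a row does not reach only later rows make up. A row lasts 1/10 s, in which the tool goes at most 50 mm and 8.59 degrees, less where a joint would pass 70% of its speed; a pose out of reach is approached as far as the arm can. A call with a gripper value outside its range is refused whole. The fingers move at their own pace and stop on an object; the grip force is fixed at half the most. Time passes only in rows, so rows that repeat a pose let the fingers close. It gives the time, the measured TCP pose, the force and the opening at its end, in the units of the state.
- arm.read_state(): the state, without advancing time (a new reading comes with each control period).
- arm.snapshot(name): name is "side" or "top" or "wrist"; returns (picture, depth): 384x512x3 uint8, red, green, blue; 384x512 float32, m along the optical axis (not along the pixel's ray), 0 where there is no reading.
- arm.calibration(name): a dict with "mtx" (3x3 intrinsics, pixels), "rvec" (rotation vector, rad) and "tvec" (3), from world to camera coordinates, as OpenCV has them. Camera axes: x right, y down, z forward; pixel columns grow to the right and rows downward; lengths in m; the calibration is good to about 2 mm. A picture is of the moment at which its call begins: read the wrist's pose just before it. calibration takes no time and is no camera call; for the wrist camera it gives the pose at the moment of the call.
- arm.finish_job(): hands the job in, once; it reports no verdict.
The state is a dict: "clock": time; "joint_positions": joint angles; "dq": joint speeds; "joint_torque": joint torques, N m; "eef_pos": TCP position; "tcp_rot": TCP orientation; "wrist_force": force on the tool from outside, world axes, zero at the start; "torque": the same for the moment, N m; "opening": opening from 0.0 (shut) to 1.0 (fully open).
Only numpy, scipy, OpenCV 4.12 (cv2) and the standard library are available. Lean on these libraries where they do the work, as an engineer would, in place of code of your own. Each camera call takes 0.05 s, during which the arm holds its last target.

## Working session

There is one attempt and no reset: what is moved stays moved. The work goes in short steps, Python scripts to look and compute and a tool call to move; the robot and the scene stay as the last step left them, time stands still between calls to the robot, and variables do not carry over. Pictures are saved under pics/ and viewed, and the job is handed in when it is done.

Besides the shell and the picture viewer there is one more tool, called after "Request:" as a command line: name --argument value ..., lists and objects as JSON in quotes. arm_command: Moves the arm, as the interface text tells. Its arguments: {"type":"object","properties":{"offset":{"type":"array"},"rot":{"type":"array"},"hand":{"type":"array"}},"required":["offset","rot","hand"]}

```bash
ls; mkdir -p pics; python3 - <<'E'
from bench import arm
import cv2,numpy as np
print(arm.read_state(), arm.pinch_z)
for n in("top","side"):
    im,d=arm.snapshot(n); cv2.imwrite(f"pics/{n}0.png",im[:,:,::-1]); np.savez(f"{n}0.npz",im=im,d=d)
    print(n,arm.calibration(n))
E
```

```text
pics
{'clock': 0.0, 'joint_positions': array([ 9.09311520e-01,  1.04711933e-01,  9.64729176e-02,  1.56391673e+00,
       -3.01352660e-05,  1.35306033e+00]), 'dq': array([ 0.00101093, -0.00014136, -0.00018982,  0.00028627,  0.00048881,
        0.00090365]), 'joint_torque': array([ 9.18180085e-04, -5.56927693e+01,  5.03649116e+01,  1.68912322e-02,
       -3.39515782e-04,  6.26124731e-06]), 'eef_pos': array([0.25740159, 0.54160416, 0.23051695]), 'tcp_rot': array([-2.75641542e-04,  2.20058405e-01,  9.75486461e-01, -6.21495795e-04]), 'wrist_force': array([-0.56191147, -0.00857834, -0.10760815]), 'torque': array([-0.01389883, -0.01013261,  0.03689524]), 'opening': 0.9999836186119904} 0.0187
top {'mtx': array([[383.46993398,   0.        , 258.87236626],
       [  0.        , 383.46993398, 191.39416004],
       [  0.        ,   0.        ,   1.        ]]), 'rvec': array([ 2.11846822, -2.13584776,  0.21043435]), 'tvec': array([0.15737319, 0.55598299, 0.93355423])}
side {'mtx': array([[461.09539959,   0.        , 256.53719619],
       [  0.        , 461.09539959, 191.35642784],
       [  0.        ,   0.        ,   1.        ]]), 'rvec': array([ 0.58536562, -2.37951406,  1.47466293]), 'tvec': array([0.57360632, 0.07114299, 1.29540059])}
```

View pics/top0.png

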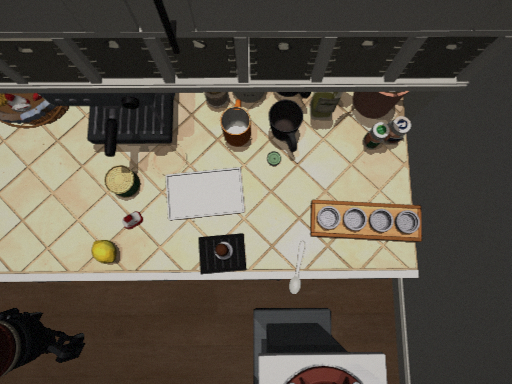

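View pics/side0.png

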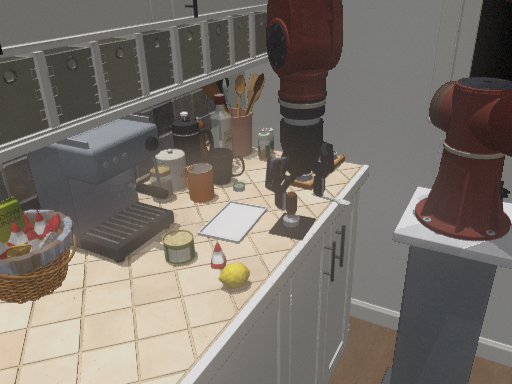

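```bash
cat > h.py <<'E'
from bench import arm
import cv2,numpy as np
from scipy.spatial.transform import Rotation as R
def ray(c,uv):
    Rm=cv2.Rodrigues(c["rvec"])[0]; t=np.ravel(c["tvec"])
    uv=np.atleast_2d(np.array(uv,float)); p=np.c_[uv,np.ones(len(uv))]@np.linalg.inv(c["mtx"]).T
    return -Rm.T@t, p@Rm
def onz(c,uv,z):
    o,d=ray(c,uv); return o+d*((z-o[2])/d[:,2])[:,None]
def proj(c,P):
    return cv2.projectPoints(np.atleast_2d(np.array(P,float)),c["rvec"],c["tvec"],c["mtx"],None)[0][:,0]
E
python3 - <<'E'
from h import *
c=arm.calibration("top")
print(ray(c,[[256,192]]))
print(proj(c,[[0,0,0],[.257,.542,.23],[.5,0,0]]))
z=np.load("top0.npz")
for n,uv,h in [("tamper",(223,251),.1),("mat",(222,253),.005),("tray",(205,194),.009),("b1",(327,218),.039),("b4",(406,222),.039),("spoon",(298,265),0),("standTL",(311,201),.02),("standBR",(420,240),.02)]:
    print(n,onz(c,[uv],h).round(3), z['d'][uv[1],uv[0]])
im=z['im']
cv2.imwrite("pics/crop1.png",cv2.resize(im[130:300,100:430,::-1],None,fx=2.4,fy=2.4,interpolation=cv2.INTER_CUBIC))
E
```

```text
(array([0.37337608, 0.16287643, 1.01954327]), array([[ 0.1851459 , -0.00270038, -0.98273715]]))
[[323.51551768 419.77163531]
 [ 62.08740864 326.61014496]
 [315.96312462 215.58849656]]
tamper [[0.405 0.24  0.1  ]] 0.9097153
mat [[0.403 0.25  0.005]] 0.9086978
tray [[0.559 0.297 0.009]] 1.0305433
b1 [[ 0.489 -0.022  0.039]] 1.0123565
b4 [[ 0.477 -0.225  0.039]] 1.01275
spoon [[0.371 0.052 0.   ]] 0.99280787
standTL [[0.536 0.015 0.02 ]] 1.0141652
standBR [[ 0.432 -0.265  0.02 ]] 0.9984344
```

View pics/crop1.png

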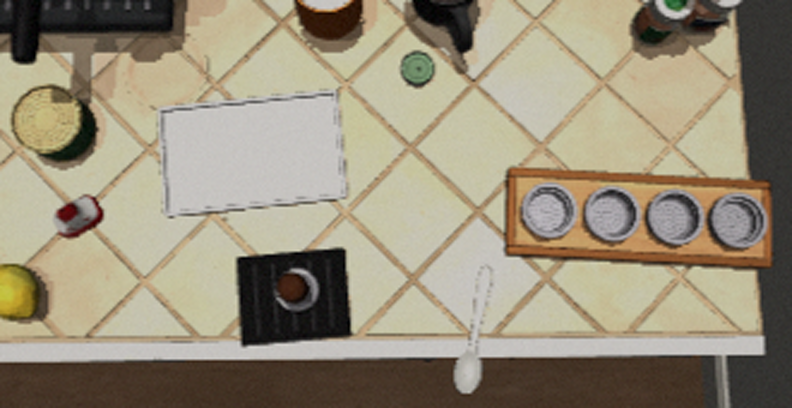

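```bash
cat > m.py <<'E'
from h import *
c=arm.calibration("top")
z=np.load("top0.npz"); im=z['im']; hsv=cv2.cvtColor(im,cv2.COLOR_RGB2HSV)
def big(mask,roi):
    m=np.zeros_like(mask); x0,y0,x1,y1=roi; m[y0:y1,x0:x1]=mask[y0:y1,x0:x1]
    cs=cv2.findContours(m,cv2.RETR_EXTERNAL,cv2.CHAIN_APPROX_NONE)[0]
    return max(cs,key=cv2.contourArea)[:,0].astype(float),m
def rect(name,mask,roi,h):
    k,m=big(mask,roi); P=onz(c,k,h)[:,:2]
    r=cv2.minAreaRect((P*1000).astype(np.float32)); print(name,np.round(r[0],1),np.round(r[1],1),round(r[2],2))
V=hsv[...,2];S=hsv[...,1];H=hsv[...,0]
rect("mat",((V<70)*255).astype(np.uint8),(190,228,255,280),.005)
rect("tray",((S<40)&(V>60))*np.uint8(255),(158,160,250,226),.009)
wood=((S>110)&(H<22))*np.uint8(255)
rect("stand",wood,(303,190,425,250),.02)
print(im[218,327],im[205,333],im[240,222],im[200,205])
E
python3 m.py; python3 - <<'E'
from h import *
z=np.load("top0.npz"); im=z['im']
a=cv2.resize(im[190:250,300:425,::-1],None,fx=6,fy=6,interpolation=cv2.INTER_NEAREST)
cv2.imwrite("pics/crop2.png",a)
E
```

```text
mat [402.9 250.1] [ 94.8 117.9] 4.57
tray [564.9 300. ] [242.7 177.2] 89.54
stand [ 483.9 -127.1] [291.4  96.8] 86.46
[150 148 151] [195 156 103] [16 18 19] [199 196 192]
```

View pics/crop2.png

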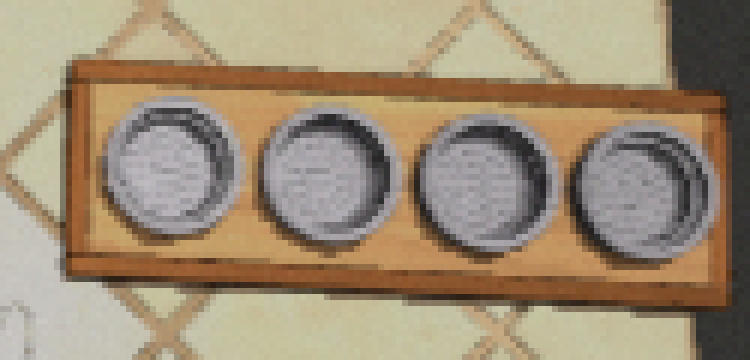

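```bash
cat >> m.py <<'E'
print('---')
g=(S<18)&(V>60)
rect("tray",cv2.morphologyEx(g*np.uint8(255),cv2.MORPH_OPEN,np.ones((5,5),np.uint8)),(158,160,250,226),.009)
# baskets: non-wood inside stand interior
th=np.radians(86.46); ax=np.array([np.cos(th),np.sin(th)])
k,m=big(wood,(303,190,425,250)); 
for i,s in enumerate((102,34,-34,-102)):
    p=np.array([483.9,-127.1])+ax*s
    u,v=proj(c,[*(p/1000),.039])[0]; u,v=int(round(u)),int(round(v))
    mm=((S<60))*np.uint8(255)
    k,_=big(mm,(u-14,v-15,u+15,v+16)); P=onz(c,cv2.convexHull(k.astype(np.float32))[:,0],.039)[:,:2]*1000
    e=cv2.minEnclosingCircle(P.astype(np.float32)); f=cv2.fitEllipse(P.astype(np.float32))
    print(i+1,p.round(1),(u,v),np.round(e[0],1),round(e[1],1),np.round(f[0],1),np.round(f[1],1))
# handle of tamper
hm=((S>60)&(V>25))*np.uint8(255)
k,_=big(hm,(205,238,240,268)); P=onz(c,k,.089)[:,:2]*1000
print("handle",cv2.minEnclosingCircle(P.astype(np.float32)),cv2.minEnclosingCircle(k.astype(np.float32)))
bm=((V>70))*np.uint8(255)
k,_=big(bm,(205,238,240,268)); P=onz(c,k,.023)[:,:2]*1000
print("base",cv2.minEnclosingCircle(P.astype(np.float32)))
cv2.imwrite("pics/crop3.png",cv2.resize(im[225:285,190:260,::-1],None,fx=8,fy=8,interpolation=cv2.INTER_NEAREST))
E
python3 m.py
```

```text
mat [402.9 250.1] [ 94.8 117.9] 4.57
tray [564.9 300. ] [242.7 177.2] 89.54
stand [ 483.9 -127.1] [291.4  96.8] 86.46
[150 148 151] [195 156 103] [16 18 19] [199 196 192]
---
tray [562.2 298.3] [124.1 201.7] 5.5
1 [490.2 -25.3] (328, 217) [490.8 -25.8] 30.0 [490.9 -25.9] [59.1 59.7]
2 [486.  -93.2] (355, 219) [486.9 -93.2] 30.3 [486.8 -93.6] [59.  60.4]
3 [ 481.8 -161. ] (381, 220) [ 482.1 -161.1] 30.8 [ 482.6 -161.2] [58.3 61.3]
4 [ 477.6 -228.9] (407, 222) [ 478.9 -227.6] 31.6 [ 478.4 -228.2] [58.3 62.9]
handle ((409.5797424316406, 245.9464874267578), 14.20964527130127) ((220.8157958984375, 249.2894744873047), 5.992358207702637)
base ((409.4211120605469, 245.32809448242188), 23.056316375732422)
```

```bash
python3 - <<'E'
from h import *
im,d=arm.snapshot("wrist"); cv2.imwrite("pics/w0.png",im[:,:,::-1]); c=arm.calibration("wrist"); s=arm.read_state()
Rm=cv2.Rodrigues(c["rvec"])[0]; o=-Rm.T@np.ravel(c["tvec"]); w=s['tcp_rot']; T=R.from_quat([w[1],w[2],w[3],w[0]])
print(c['mtx'],T.inv().apply(o-s['eef_pos']), T.inv().apply(Rm[2]),T.as_matrix())
E
```

```text
[[318.26748782   0.         254.21737395]
 [  0.         318.26748782 196.10140807]
 [  0.           0.           1.        ]] [ 7.78202072e-02 -4.18614359e-05 -1.42984962e-01] [-3.06097061e-01 -3.12425104e-05  9.52000309e-01] [[-9.03136251e-01  4.29353607e-01 -6.26900646e-04]
 [ 4.29354005e-01  9.03135930e-01 -7.94073084e-04]
 [ 2.25238355e-04 -9.86318491e-04 -9.99999488e-01]]
```

View pics/crop3.png

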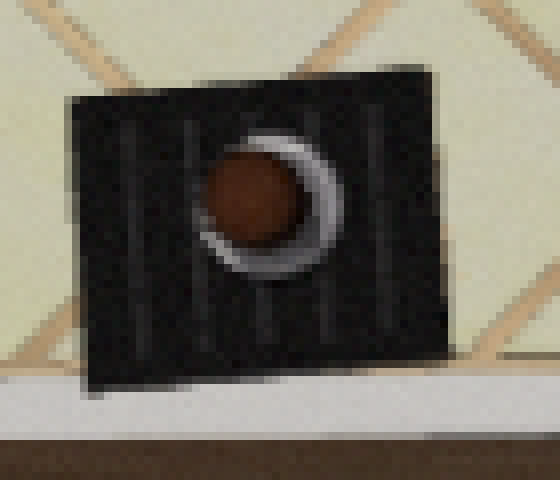

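View pics/w0.png

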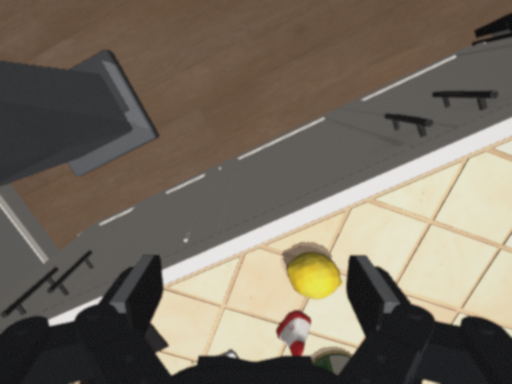

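Request:
arm_command --offset '[[-0.2645,-0.202,0.085],[-0.2645,-0.202,0.085],[-0.2645,-0.202,0.085],[-0.2645,-0.202,0.085],[-0.2645,-0.202,0.085],[-0.2645,-0.202,0.085],[-0.2645,-0.202,0.085],[-0.2645,-0.202,0.085],[-0.2645,-0.202,0.085],[-0.2645,-0.202,0.085],[-0.2645,-0.202,0.085]]' --rot '[[0,0,68.1],[0,0,68.1],[0,0,68.1],[0,0,68.1],[0,0,68.1],[0,0,68.1],[0,0,68.1],[0,0,68.1],[0,0,68.1],[0,0,68.1],[0,0,68.1]]' --hand '[-1,-1,-1,-1,-1,-1,-1,-1,-1,-1,-1]'

```text
clock: 1.25
eef_pos: [0.4095, 0.2467, 0.1466]
tcp_rot: [0.0, 0.727, 0.687, 0.0]
wrist_force: [0.1, -0.8, -0.5]
opening: 1.003
```

```bash
python3 - <<'E'
from h import *
s=arm.read_state(); c=arm.calibration("wrist"); im,d=arm.snapshot("wrist"); np.savez("w1.npz",im=im,d=d,**c); cv2.imwrite("pics/w1.png",im[:,:,::-1]); 
print(s['clock'],s['eef_pos'],s['tcp_rot'],s['joint_positions'],s['wrist_force'])
w=s['tcp_rot'];M=R.from_quat([w[1],w[2],w[3],w[0]]).as_matrix();print(M.round(4))
print(proj(c,[[.4095,.2456,.1],[.4095,.2456,.005],[.4029,.2501,.005]]))
E
```

```text
1.25 [0.40951724 0.24667804 0.14655495] [9.13321182e-06 7.26954007e-01 6.86686123e-01 2.01594687e-04] [ 2.67517797e-01 -2.74656433e-01 -4.15467713e-01  1.42962060e+00
  1.73416680e-04  1.89526924e+00] [ 0.08522835 -0.81888066 -0.49638377]
[[ 5.690e-02  9.984e-01  3.000e-04]
 [ 9.984e-01 -5.690e-02  3.000e-04]
 [ 3.000e-04  3.000e-04 -1.000e+00]]
[[253.51859728 223.25294368]
 [253.68948528 183.62078327]
 [246.26985872 179.32846937]]
```

View pics/w1.png

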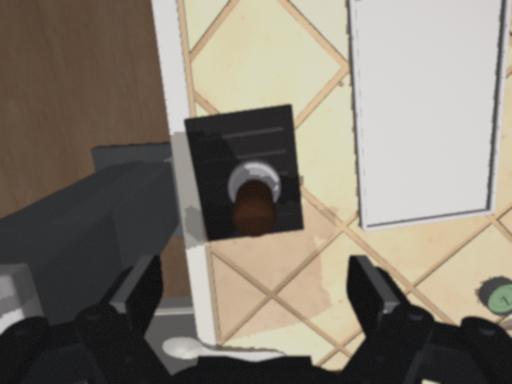

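```bash
python3 - <<'E'
from h import *
z=np.load("w1.npz"); im=z['im']; c={k:z[k] for k in("mtx","rvec","tvec")}
hsv=cv2.cvtColor(im,cv2.COLOR_RGB2HSV); H,S,V=cv2.split(hsv)
def big(mask,roi):
    m=np.zeros_like(mask); x0,y0,x1,y1=roi; m[y0:y1,x0:x1]=mask[y0:y1,x0:x1]
    cs=cv2.findContours(m,cv2.RETR_EXTERNAL,cv2.CHAIN_APPROX_NONE)[0]
    return max(cs,key=cv2.contourArea)[:,0].astype(np.float32)
k=big((V<60)*np.uint8(255),(180,95,310,250)); print(cv2.boundingRect(k))
ap=cv2.approxPolyDP(k,8,True)[:,0];print(ap); 
P=onz(c,k,.005)[:,:2]*1000;r=cv2.minAreaRect(P.astype(np.float32));print("mat",r)
k=big(((V>75)&(S<60))*np.uint8(255),(215,150,290,225)); print(cv2.boundingRect(k))
hull=cv2.convexHull(k)[:,0]; up=hull[hull[:,1]<200]
P=onz(c,up,.021)[:,:2]*1000; 
A=np.c_[2*P,np.ones(len(P))];x=np.linalg.lstsq(A,(P**2).sum(1),rcond=None)[0];print("base",x[:2],np.sqrt(x[2]+(x[:2]**2).sum()))
# tray
k=big(cv2.morphologyEx(((S<20)&(V>60))*np.uint8(255),cv2.MORPH_OPEN,np.ones((5,5),np.uint8)),(340,0,512,235))
print("traycorners",onz(c,cv2.approxPolyDP(k,8,True)[:,0],.009).round(4))
E
```

```text
(185, 106, 117, 134)
[[289. 106.]
 [185. 121.]
 [208. 239.]
 [301. 228.]]
mat ((403.1356506347656, 251.8821258544922), (93.7006607055664, 117.57141876220703), 4.194940090179443)
(228, 161, 52, 41)
base [410.1669579  247.56265792] 22.95896840526471
traycorners [[0.4909 0.3895 0.009 ]
 [0.5105 0.1968 0.009 ]
 [0.6311 0.2051 0.009 ]
 [0.6167 0.3822 0.009 ]]
```

Request:
arm_command --offset '[[0,0,0.05],[0,0,0.09],[0,0,0.1],[0,0,0.1],[0,0,0.1],[0,0,0.1],[0,0,0.1],[0,0,0.1],[0,0,0.1],[0,0,0.1],[0,0,0.1]]' --rot '[[0,0,0],[0,0,0],[0,0,0],[0,0,0],[0,0,0],[0,0,0],[0,0,0],[0,0,0],[0,0,0],[0,0,0],[0,0,0]]' --hand '[-1,-1,-1,1,1,1,1,1,1,1,1]'

```text
clock: 2.4
eef_pos: [0.411, 0.2463, 0.0482]
tcp_rot: [0.001, 0.728, 0.685, 0.001]
wrist_force: [-0.6, 0.8, 7.1]
opening: 0.337
```

```bash
cat > st.py <<'E'
from h import *
s=arm.read_state(); print(round(s['clock'],2),s['eef_pos'].round(4),s['tcp_rot'].round(4),s['wrist_force'].round(2),s['torque'].round(3),round(s['opening'],3))
E
cat > snap.py <<'E'
from h import *
import sys
n=sys.argv[1]; cam=sys.argv[2] if len(sys.argv)>2 else "wrist"
c=arm.calibration(cam); im,d=arm.snapshot(cam); np.savez(n+".npz",im=im,d=d,**c); cv2.imwrite(f"pics/{n}.png",im[:,:,::-1])
E
python3 st.py; python3 snap.py w2
```

```text
2.4 [0.411  0.2463 0.0482] [6.000e-04 7.285e-01 6.851e-01 1.400e-03] [-0.61  0.78  7.1 ] [0.027 0.238 0.002] 0.337
```

View pics/w2.png

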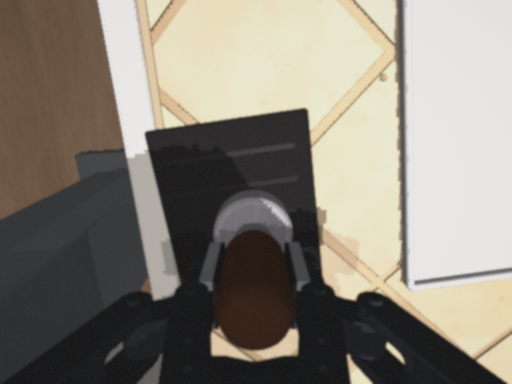

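Request:
arm_command --offset '[[0,0,-0.04],[0,0,-0.08],[-0.04,0.015,-0.095],[-0.087,0.032,-0.095],[-0.134,0.048,-0.095],[-0.18,0.065,-0.095],[-0.225,0.081,-0.095],[-0.255,0.092,-0.095],[-0.267,0.0963,-0.095],[-0.267,0.0963,-0.095],[-0.267,0.0963,-0.095],[-0.267,0.0963,-0.095],[-0.267,0.0963,-0.095]]' --rot '[[0,0,0],[0,0,0],[0,0,0],[0,0,0],[0,0,0],[0,0,0],[0,0,0],[0,0,0],[0,0,0],[0,0,0],[0,0,0],[0,0,0],[0,0,0]]' --hand '[1,1,1,1,1,1,1,1,1,1,1,1,1]'

```text
clock: 3.75
eef_pos: [0.4893, -0.0254, 0.1414]
tcp_rot: [-0.0, 0.728, 0.686, 0.0]
wrist_force: [0.1, 0.5, -3.5]
opening: 0.339
```

```bash
python3 st.py; python3 snap.py w3;python3 snap.py t3 top;python3 st.py; python3 -c "
import cv2;i=cv2.imread('pics/t3.png');cv2.imwrite('pics/t3c.png',cv2.resize(i[180:260,290:430],None,fx=5,fy=5))"
```

```text
3.75 [ 0.4893 -0.0254  0.1414] [-0.000e+00  7.280e-01  6.856e-01  1.000e-04] [ 0.07  0.47 -3.49] [0.02  0.045 0.013] 0.339
3.85 [ 0.4894 -0.0257  0.1414] [0.000e+00 7.281e-01 6.855e-01 1.000e-04] [-0.15  0.06 -3.18] [-0.     0.042 -0.004] 0.341
```

View pics/w3.png

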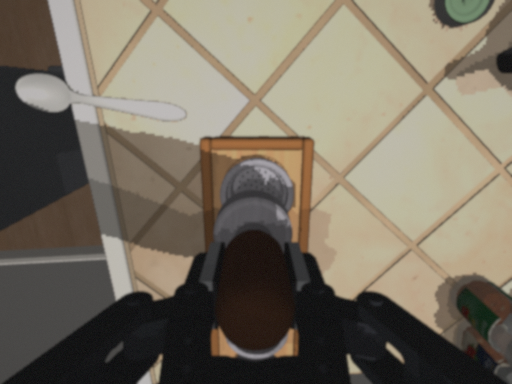

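View pics/t3c.png

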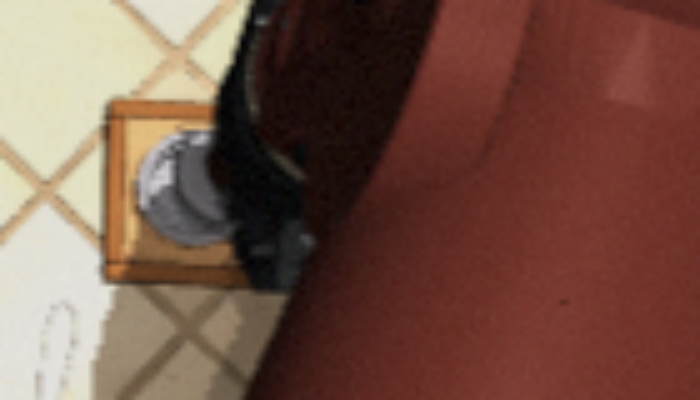

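```bash
cat > wm.py <<'E'
from h import *
import sys
from scipy.optimize import least_squares
z=np.load(sys.argv[1]+".npz"); im=z['im']; c={k:z[k] for k in("mtx","rvec","tvec")}
hsv=cv2.cvtColor(im,cv2.COLOR_RGB2HSV); H,S,V=cv2.split(hsv)
print(np.array2string(np.stack([im[r,257] for r in range(150,206,3)])))
cv2.imwrite("pics/"+sys.argv[1]+"c.png",cv2.resize(im[130:260,190:325,::-1],None,fx=4.5,fy=4.5,interpolation=cv2.INTER_NEAREST))
E
python3 wm.py w3
```

```text
[[156 122  83]
 [175 140  98]
 [110  85  63]
 [126 122 126]
 [161 157 163]
 [137 135 139]
 [155 151 156]
 [116 113 116]
 [ 96  93  96]
 [ 93  91  94]
 [ 76  74  77]
 [ 77  75  77]
 [ 71  70  71]
 [ 70  68  71]
 [ 55  53  54]
 [ 55  53  54]
 [ 79  77  80]
 [ 92  89  93]
 [ 94  92  95]]
```

View pics/w3c.png

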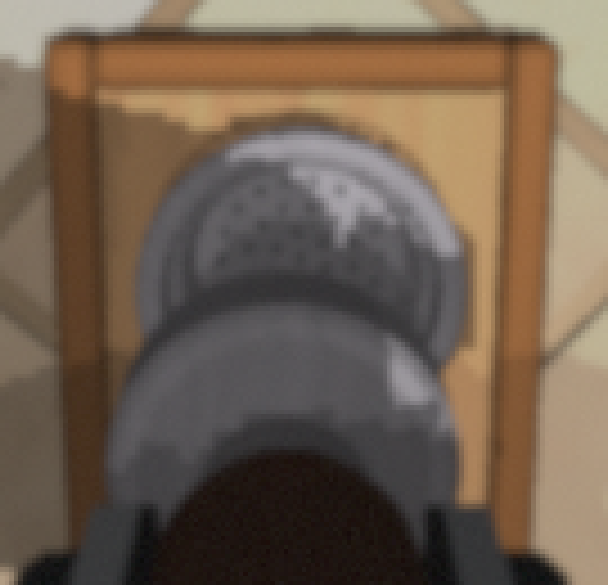

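```bash
cat > wm.py <<'E'
from h import *
import sys
from scipy.optimize import least_squares
def load(n):
    z=np.load(n+".npz"); return z['im'],{k:z[k] for k in("mtx","rvec","tvec")}
def circ(P,r=None):
    if r is None:
        f=lambda q:np.hypot(P[:,0]-q[0],P[:,1]-q[1])-q[2]; x0=[*P.mean(0),30]
    else:
        f=lambda q:np.hypot(P[:,0]-q[0],P[:,1]-q[1])-r; x0=[P[:,0].mean(),P[:,1].mean()-10]
    s=least_squares(f,x0,loss='soft_l1',f_scale=.5); return s.x.round(2), np.abs(s.fun).mean().round(2)
def flange(n,guess,rowmax,h=.039):
    im,c=load(n); S=cv2.cvtColor(cv2.GaussianBlur(im,(3,3),0),cv2.COLOR_RGB2HSV)[...,1]
    # radial edge search around predicted rim: wood(S high) -> metal(S low)
    pts=[]
    for a in np.radians(np.arange(0,360,4)):
        rr=np.arange(35,24,-.25)/1000
        P=np.c_[guess[0]/1000+rr*np.cos(a),guess[1]/1000+rr*np.sin(a),np.full(len(rr),h)]
        uv=proj(c,P); s=cv2.remap(S.astype(np.float32),uv[:,:1].astype(np.float32),uv[:,1:].astype(np.float32),cv2.INTER_LINEAR)[:,0]
        if s[:4].mean()<85: continue
        w=np.where(s<62)[0]
        if len(w) and uv[w[0],1]<rowmax: pts.append(P[w[0],:2]*1000)
    P=np.array(pts); print(n,len(P),circ(P),circ(P,30))
if __name__=="__main__":
    flange("w3",(490.5,-25.5),205)
    im,c=load("w3")
    crop=np.array([[107,460],[112,420],[130,375],[165,335],[215,310],[270,302],[320,303],[375,322],[415,350],[445,400],[456,440]])
    uv=crop/4.5+[190,130]-.4
    for zf in(.098,.100): print("foot",circ(onz(c,uv,zf)[:,:2]*1000))
E
python3 wm.py
```

```text
w3 53 (array([491.65, -24.5 ,  29.6 ]), np.float64(0.15)) (array([491.66, -24.98]), np.float64(0.27))
foot (array([488.14, -31.78,  24.93]), np.float64(0.19))
foot (array([488.2 , -30.88,  24.67]), np.float64(0.19))
```

```bash
python3 - <<'E'
from wm import *
im,c=load("w3")
crop=np.array([[112,420],[130,375],[165,335],[215,310],[270,302],[320,303],[375,322],[415,350],[445,400]])
uv=crop/4.5+[190,130]-.4
for zf in(.0985,):
  for sl in (slice(2,7),slice(0,9)):
    P=onz(c,uv[sl],zf)[:,:2]*1000; print(P.round(1).tolist(),circ(P,23),circ(P))
# top edge of base: boundary brighter side/top? neck unseen
g=cv2.cvtColor(im,cv2.COLOR_RGB2GRAY)
print([int(x) for x in g[190:250,240]])
E
```

```text
[[473.3, -11.1], [480.5, -7.9], [488.0, -7.2], [494.8, -7.8], [502.2, -11.0]] (array([487.85, -29.6 ]), np.float64(0.37)) (array([487.89, -35.3 ,  28.26]), np.float64(0.09))
[[464.8, -23.2], [468.0, -16.7], [473.3, -11.1], [480.5, -7.9], [488.0, -7.2], [494.8, -7.8], [502.2, -11.0], [507.5, -15.4], [511.5, -23.0]] (array([487.96, -29.26]), np.float64(0.68)) (array([488.14, -31.8 ,  25.07]), np.float64(0.22))
[74, 68, 62, 55, 53, 54, 53, 56, 60, 69, 78, 83, 86, 89, 91, 92, 90, 89, 87, 85, 86, 87, 85, 85, 84, 85, 86, 85, 85, 85, 86, 86, 86, 86, 84, 76, 69, 59, 54, 54, 53, 50, 47, 36, 25, 27, 25, 21, 23, 22, 20, 23, 23, 20, 22, 22, 26, 21, 24, 21]
```

```bash
python3 - <<'E'
from wm import *
im,c=load("w3")
crop=np.array([[107,460],[112,420],[130,375],[165,335],[215,310],[270,302],[320,303],[375,322],[415,350],[445,400],[456,440]])
uv=crop/4.5+[190,130]-.4
for zf in (.116,.118):
  P=onz(c,uv,zf)[:,:2]*1000; print(circ(P,23),circ(P))
g=cv2.cvtColor(im,cv2.COLOR_RGB2GRAY)
for col in(230,240,250,260,265): print(col,[int(x) for x in g[178:205,col]])
E
```

```text
(array([488.75, -24.25]), np.float64(0.27)) (array([488.75, -23.64,  22.53]), np.float64(0.17))
(array([488.82, -23.67]), np.float64(0.32)) (array([488.82, -22.74,  22.26]), np.float64(0.17))
230 [86, 85, 82, 78, 77, 76, 77, 77, 75, 76, 73, 75, 72, 74, 73, 74, 74, 74, 71, 66, 56, 55, 55, 54, 58, 64, 73]
240 [93, 93, 88, 82, 84, 85, 84, 81, 74, 71, 74, 75, 74, 68, 62, 55, 53, 54, 53, 56, 60, 69, 78, 83, 86, 89, 91]
250 [89, 80, 78, 77, 76, 74, 70, 67, 72, 72, 72, 67, 63, 56, 55, 52, 53, 53, 58, 69, 80, 85, 86, 88, 92, 92, 90]
260 [89, 82, 79, 75, 72, 71, 69, 74, 76, 77, 73, 69, 64, 55, 53, 53, 51, 52, 55, 61, 71, 78, 83, 84, 88, 91, 89]
265 [142, 139, 137, 130, 124, 119, 106, 86, 76, 74, 75, 75, 74, 71, 62, 54, 53, 53, 53, 53, 60, 73, 81, 85, 88, 91, 93]
```

```bash
python3 - <<'E'
import cv2
i=cv2.imread('pics/w3.png')[165:215,210:300]
i=cv2.convertScaleAbs(i,alpha=2.0)
cv2.imwrite('pics/w3d.png',cv2.resize(i,None,fx=8,fy=8,interpolation=cv2.INTER_NEAREST))
E
```

```text
(no output)
```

View pics/w3d.png

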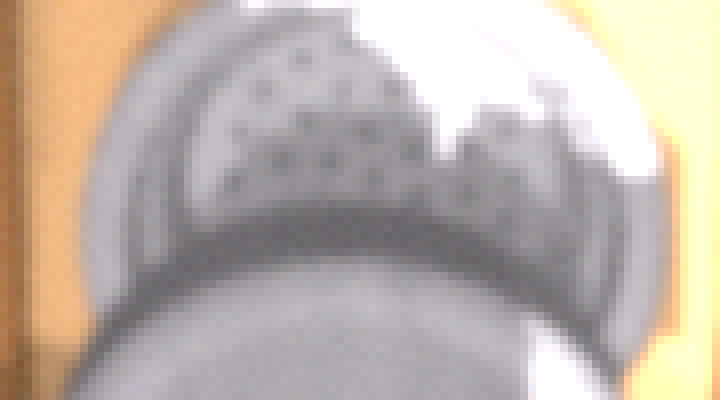

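Request:
arm_command --offset '[[0.0002,0.0027,0.03],[0.0002,0.0027,0.05],[0.0002,0.0027,0.055],[0.0002,0.0027,0.057],[0.0002,0.0027,0.059],[0.0002,0.0027,0.061],[0.0002,0.0027,0.063],[0.0002,0.0027,0.065],[0.0002,0.0027,0.065]]' --rot '[[0,0,0],[0,0,0],[0,0,0],[0,0,0],[0,0,0],[0,0,0],[0,0,0],[0,0,0],[0,0,0]]' --hand '[1,1,1,1,1,1,1,1,1]'

```text
clock: 4.75
eef_pos: [0.4921, -0.0265, 0.0762]
tcp_rot: [-0.0, 0.729, 0.685, 0.0]
wrist_force: [-0.1, -0.9, -2.3]
opening: 0.337
```

```bash
python3 st.py; python3 snap.py w4
```

```text
4.75 [ 0.4921 -0.0265  0.0762] [-1.000e-04  7.286e-01  6.850e-01  0.000e+00] [-0.08 -0.9  -2.26] [0.063 0.037 0.053] 0.337
```

View pics/w4.png

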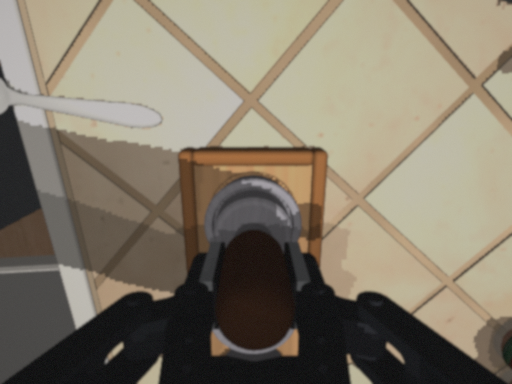

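Request:
arm_command --offset '[[0,0,0.001],[0,0,0.002],[0,0,0.003],[0,0,0.004],[0,0,0.005],[0,0,0.005]]' --rot '[[0,0,0],[0,0,0],[0,0,0],[0,0,0],[0,0,0],[0,0,0]]' --hand '[1,1,1,1,1,1]'

```text
clock: 5.4
eef_pos: [0.4927, -0.0266, 0.0732]
tcp_rot: [0.001, 0.728, 0.685, 0.0]
wrist_force: [-5.1, 1.3, 14.0]
opening: 0.34
```

```bash
python3 st.py
```

```text
5.4 [ 0.4927 -0.0266  0.0732] [7.000e-04 7.285e-01 6.851e-01 4.000e-04] [-5.1   1.27 13.98] [ 0.399  1.393 -0.057] 0.34
```

Request:
arm_command --offset '[[0,0,-0.003],[-0.0003,0.0008,-0.004],[-0.0003,0.0008,-0.003],[-0.0003,0.0008,-0.002],[-0.0003,0.0008,-0.001],[-0.0003,0.0008,-0.001]]' --rot '[[0,0,0],[0,0,0],[0,0,0],[0,0,0],[0,0,0],[0,0,0]]' --hand '[1,1,1,1,1,1]'

```text
clock: 6.0
eef_pos: [0.4935, -0.027, 0.0735]
tcp_rot: [0.001, 0.729, 0.685, 0.0]
wrist_force: [-4.2, 0.5, 9.9]
opening: 0.339
```

```bash
python3 st.py
```

```text
6.0 [ 0.4935 -0.027   0.0735] [6.000e-04 7.285e-01 6.850e-01 3.000e-04] [-4.22  0.54  9.93] [ 0.204  0.816 -0.053] 0.339
```

Request:
arm_command --offset '[[0,0,-0.02],[0,0,-0.035],[-0.04,-0.0005,-0.05],[-0.0673,-0.001,-0.05],[-0.0673,-0.001,-0.05],[-0.0673,-0.001,-0.05],[-0.0673,-0.001,-0.05]]' --rot '[[0,0,0],[0,0,0],[0,0,0],[0,0,0],[0,0,0],[0,0,0],[0,0,0]]' --hand '[1,1,1,1,1,1,1]'

```text
clock: 6.7
eef_pos: [0.4877, -0.0933, 0.122]
tcp_rot: [-0.0, 0.728, 0.685, 0.0]
wrist_force: [-0.8, 0.6, -3.7]
opening: 0.341
```

```bash
python3 st.py; python3 snap.py w5; python3 -c "
from wm import *
flange('w5',(487.3,-93.5),205)"; python3 st.py
```

```text
6.7 [ 0.4877 -0.0933  0.122 ] [-4.000e-04  7.284e-01  6.851e-01  0.000e+00] [-0.84  0.57 -3.74] [-0.013 -0.014 -0.02 ] 0.341
w5 46 (array([487.52, -92.04,  29.46]), np.float64(0.17)) (array([487.49, -92.75]), np.float64(0.31))
6.75 [ 0.4877 -0.0931  0.122 ] [-3.000e-04  7.283e-01  6.853e-01  0.000e+00] [ 0.84 -0.68 -2.55] [0.036 0.014 0.032] 0.337
```

View pics/w5.png

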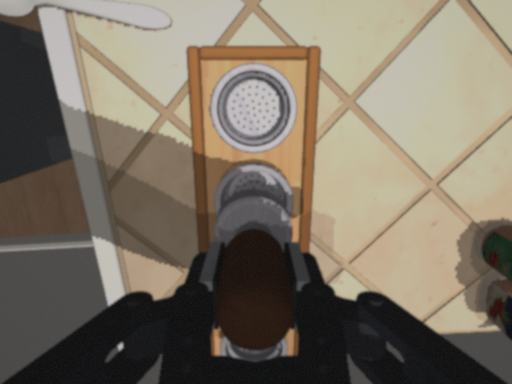

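Request:
arm_command --offset '[[-0.001,0.0005,0.03],[-0.001,0.0005,0.036],[-0.001,0.0005,0.038],[-0.001,0.0005,0.04],[-0.001,0.0005,0.042],[-0.001,0.0005,0.044],[-0.001,0.0005,0.046],[-0.001,0.0005,0.047],[-0.001,0.0005,0.048],[-0.001,0.0005,0.049],[-0.001,0.0005,0.05],[-0.001,0.0005,0.05]]' --rot '[[0,0,0],[0,0,0],[0,0,0],[0,0,0],[0,0,0],[0,0,0],[0,0,0],[0,0,0],[0,0,0],[0,0,0],[0,0,0],[0,0,0]]' --hand '[1,1,1,1,1,1,1,1,1,1,1,1]'

```text
clock: 7.95
eef_pos: [0.4882, -0.0949, 0.0722]
tcp_rot: [-0.0, 0.729, 0.685, 0.0]
wrist_force: [0.2, 0.0, -4.0]
opening: 0.338
```

```bash
python3 st.py
```

```text
7.95 [ 0.4882 -0.0949  0.0722] [-1.000e-04  7.285e-01  6.850e-01  0.000e+00] [ 0.21  0.04 -3.97] [-0.024 -0.003 -0.047] 0.338
```

Request:
arm_command --offset '[[0,0,0.001],[0,0,0.002],[0,0,0.003],[0,0,0.004],[0,0,0.005],[0,0,0.005]]' --rot '[[0,0,0],[0,0,0],[0,0,0],[0,0,0],[0,0,0],[0,0,0]]' --hand '[1,1,1,1,1,1]'

```text
clock: 8.55
eef_pos: [0.4882, -0.0949, 0.0671]
tcp_rot: [-0.0, 0.729, 0.685, 0.0]
wrist_force: [0.3, 0.4, -3.7]
opening: 0.339
```

```bash
python3 st.py
```

```text
8.55 [ 0.4882 -0.0949  0.0671] [-1.000e-04  7.285e-01  6.850e-01  0.000e+00] [ 0.35  0.41 -3.71] [ 0.023 -0.016 -0.025] 0.339
```

Passing freely; continue nearly to the floor.

Request:
arm_command --offset '[[0,0,0.001],[0,0,0.002],[0,0,0.003],[0,0,0.004],[0,0,0.005],[0,0,0.006],[0,0,0.0065],[0,0,0.0065]]' --rot '[[0,0,0],[0,0,0],[0,0,0],[0,0,0],[0,0,0],[0,0,0],[0,0,0],[0,0,0]]' --hand '[1,1,1,1,1,1,1,1]'

```text
clock: 9.35
eef_pos: [0.4882, -0.0949, 0.0607]
tcp_rot: [-0.0, 0.729, 0.685, 0.0]
wrist_force: [-0.4, -0.7, -4.0]
opening: 0.335
```

```bash
python3 st.py
```

```text
9.35 [ 0.4882 -0.0949  0.0607] [-1.000e-04  7.285e-01  6.850e-01  0.000e+00] [-0.43 -0.71 -3.97] [-0.007 -0.031 -0.024] 0.335
```

Request:
arm_command --offset '[[0,0,0.0007],[0,0,0.0014],[0,0,0.002],[0,0,0.002]]' --rot '[[0,0,0],[0,0,0],[0,0,0],[0,0,0]]' --hand '[1,1,1,1]'

```text
clock: 9.75
eef_pos: [0.4885, -0.095, 0.0601]
tcp_rot: [0.0, 0.729, 0.685, 0.0]
wrist_force: [-4.9, 1.9, 9.9]
opening: 0.337
```

```bash
python3 st.py
```

```text
9.75 [ 0.4885 -0.095   0.0601] [3.000e-04 7.285e-01 6.850e-01 1.000e-04] [-4.9   1.91  9.91] [0.44  1.06  0.013] 0.337
```

Request:
arm_command --offset '[[0,0,-0.02],[0,0,-0.045],[-0.035,0,-0.06],[-0.068,0,-0.06],[-0.068,0,-0.06],[-0.068,0,-0.06],[-0.068,0,-0.06]]' --rot '[[0,0,0],[0,0,0],[0,0,0],[0,0,0],[0,0,0],[0,0,0],[0,0,0]]' --hand '[1,1,1,1,1,1,1]'

```text
clock: 10.45
eef_pos: [0.4839, -0.1622, 0.1184]
tcp_rot: [-0.0, 0.728, 0.685, 0.0]
wrist_force: [0.2, 0.1, -3.7]
opening: 0.344
```

```bash
python3 st.py; python3 snap.py w6; python3 -c "
from wm import *
flange('w6',(483.3,-161.2),205)"; python3 st.py
```

```text
10.45 [ 0.4839 -0.1622  0.1184] [-4.000e-04  7.284e-01  6.851e-01  1.000e-04] [ 0.15  0.08 -3.65] [ 0.002 -0.    -0.027] 0.344
w6 46 (array([ 483.32, -159.93,   29.48]), np.float64(0.19)) (array([ 483.29, -160.63]), np.float64(0.31))
10.5 [ 0.4839 -0.162   0.1184] [-4.000e-04  7.283e-01  6.853e-01  1.000e-04] [ 0.32  0.81 -3.55] [ 0.02   0.009 -0.003] 0.342
```

View pics/w6.png

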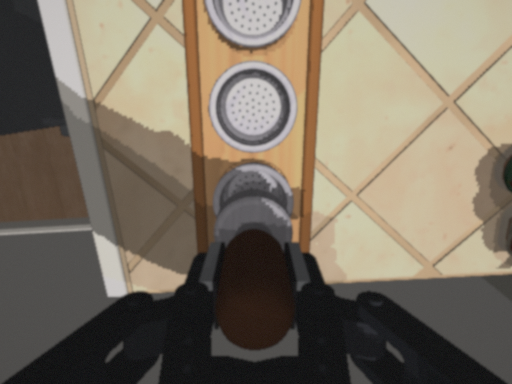

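Request:
arm_command --offset '[[0.0003,0,0.025],[0.0003,0,0.032],[0.0003,0,0.034],[0.0003,0,0.036],[0.0003,0,0.038],[0.0003,0,0.04],[0.0003,0,0.042],[0.0003,0,0.043],[0.0003,0,0.044],[0.0003,0,0.045],[0.0003,0,0.046],[0.0003,0,0.046]]' --rot '[[0,0,0],[0,0,0],[0,0,0],[0,0,0],[0,0,0],[0,0,0],[0,0,0],[0,0,0],[0,0,0],[0,0,0],[0,0,0],[0,0,0]]' --hand '[1,1,1,1,1,1,1,1,1,1,1,1]'

```text
clock: 11.7
eef_pos: [0.484, -0.1625, 0.0726]
tcp_rot: [-0.0, 0.729, 0.685, 0.0]
wrist_force: [0.8, -0.3, -3.0]
opening: 0.337
```

```bash
python3 st.py
```

```text
11.7 [ 0.484  -0.1625  0.0726] [-1.000e-04  7.285e-01  6.850e-01  0.000e+00] [ 0.82 -0.29 -2.98] [-0.002  0.034 -0.001] 0.337
```

Request:
arm_command --offset '[[0,0,0.001],[0,0,0.002],[0,0,0.003],[0,0,0.004],[0,0,0.005],[0,0,0.005]]' --rot '[[0,0,0],[0,0,0],[0,0,0],[0,0,0],[0,0,0],[0,0,0]]' --hand '[1,1,1,1,1,1]'

```text
clock: 12.3
eef_pos: [0.484, -0.1625, 0.0676]
tcp_rot: [-0.0, 0.729, 0.685, 0.0]
wrist_force: [-0.4, 0.5, -4.0]
opening: 0.336
```

```bash
python3 st.py
```

```text
12.3 [ 0.484  -0.1625  0.0676] [-1.000e-04  7.285e-01  6.850e-01  0.000e+00] [-0.39  0.49 -4.02] [-0.057  0.034  0.022] 0.336
```

Passes too; on to 0.0605.

Request:
arm_command --offset '[[0,0,0.001],[0,0,0.002],[0,0,0.003],[0,0,0.004],[0,0,0.005],[0,0,0.006],[0,0,0.007],[0,0,0.0073],[0,0,0.0073]]' --rot '[[0,0,0],[0,0,0],[0,0,0],[0,0,0],[0,0,0],[0,0,0],[0,0,0],[0,0,0],[0,0,0]]' --hand '[1,1,1,1,1,1,1,1,1]'

```text
clock: 13.2
eef_pos: [0.4841, -0.1625, 0.0605]
tcp_rot: [-0.0, 0.729, 0.685, 0.0]
wrist_force: [0.1, 0.0, -2.9]
opening: 0.34
```

```bash
python3 st.py
```

```text
13.2 [ 0.4841 -0.1625  0.0605] [-1.000e-04  7.285e-01  6.850e-01  0.000e+00] [ 0.12  0.03 -2.92] [-0.03  -0.013  0.012] 0.34
```

Request:
arm_command --offset '[[0,0,-0.02],[0,0,-0.045],[-0.035,0,-0.058],[-0.0677,0,-0.058],[-0.0677,0,-0.058],[-0.0677,0,-0.058],[-0.0677,0,-0.058]]' --rot '[[0,0,0],[0,0,0],[0,0,0],[0,0,0],[0,0,0],[0,0,0],[0,0,0]]' --hand '[1,1,1,1,1,1,1]'

```text
clock: 13.9
eef_pos: [0.4798, -0.2294, 0.1182]
tcp_rot: [-0.0, 0.728, 0.685, 0.0]
wrist_force: [-0.4, 0.2, -3.5]
opening: 0.34
```

```bash
python3 st.py; python3 snap.py w7; python3 -c "
from wm import *
flange('w7',(479.1,-228.5),205)"; python3 st.py
```

```text
13.9 [ 0.4798 -0.2294  0.1182] [-5.000e-04  7.284e-01  6.851e-01  1.000e-04] [-0.44  0.18 -3.54] [-0.015 -0.031  0.058] 0.34
w7 46 (array([ 479.18, -227.96,   29.62]), np.float64(0.19)) (array([ 479.15, -228.46]), np.float64(0.26))
13.95 [ 0.4798 -0.2292  0.1182] [-4.000e-04  7.283e-01  6.853e-01  1.000e-04] [ 0.24  0.09 -3.44] [-0.014 -0.054 -0.02 ] 0.34
```

View pics/w7.png

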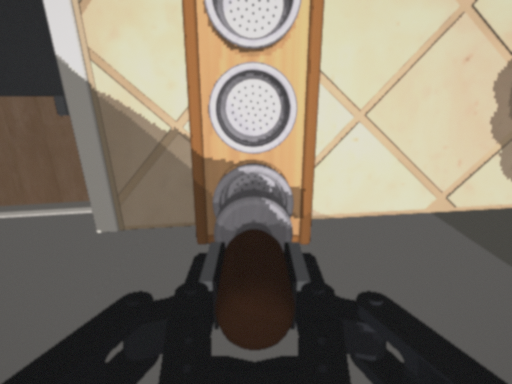

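Request:
arm_command --offset '[[-0.0003,0,0.025],[-0.0003,0,0.032],[-0.0003,0,0.034],[-0.0003,0,0.036],[-0.0003,0,0.038],[-0.0003,0,0.04],[-0.0003,0,0.042],[-0.0003,0,0.043],[-0.0003,0,0.044],[-0.0003,0,0.045],[-0.0003,0,0.0455],[-0.0003,0,0.0455]]' --rot '[[0,0,0],[0,0,0],[0,0,0],[0,0,0],[0,0,0],[0,0,0],[0,0,0],[0,0,0],[0,0,0],[0,0,0],[0,0,0],[0,0,0]]' --hand '[1,1,1,1,1,1,1,1,1,1,1,1]'

```text
clock: 15.15
eef_pos: [0.4801, -0.2306, 0.0736]
tcp_rot: [0.0, 0.729, 0.685, 0.0]
wrist_force: [-1.3, 0.8, 2.7]
opening: 0.34
```

```bash
python3 st.py
```

```text
15.15 [ 0.4801 -0.2306  0.0736] [4.000e-04 7.285e-01 6.850e-01 1.000e-04] [-1.32  0.75  2.72] [0.271 0.343 0.021] 0.34
```

Request:
arm_command --offset '[[0,0,-0.003],[0.0006,0,-0.003],[0.0006,0,-0.001],[0.0006,0,0],[0.0006,0,0.0007],[0.0006,0,0.0007]]' --rot '[[0,0,0],[0,0,0],[0,0,0],[0,0,0],[0,0,0],[0,0,0]]' --hand '[1,1,1,1,1,1]'

```text
clock: 15.75
eef_pos: [0.4803, -0.2301, 0.0734]
tcp_rot: [0.001, 0.728, 0.685, 0.0]
wrist_force: [-3.0, 2.3, 9.3]
opening: 0.338
```

```bash
python3 st.py
```

```text
15.75 [ 0.4803 -0.2301  0.0734] [6.000e-04 7.285e-01 6.850e-01 1.000e-04] [-2.98  2.26  9.26] [0.497 0.628 0.002] 0.338
```

Request:
arm_command --offset '[[0,0,-0.02],[0,0,-0.05],[0.03,-0.007,-0.065],[0.078,-0.017,-0.065],[0.126,-0.028,-0.065],[0.174,-0.039,-0.065],[0.222,-0.049,-0.065],[0.27,-0.06,-0.065],[0.318,-0.071,-0.065],[0.366,-0.081,-0.065],[0.414,-0.092,-0.065],[0.45,-0.1,-0.065],[0.475,-0.1056,-0.065],[0.475,-0.1056,-0.065],[0.475,-0.1056,-0.065],[0.475,-0.1056,-0.065]]' --rot '[[0,0,0],[0,0,0],[0,0,0],[0,0,0],[0,0,0],[0,0,0],[0,0,0],[0,0,0],[0,0,0],[0,0,0],[0,0,0],[0,0,0],[0,0,0],[0,0,0],[0,0,0],[0,0,0]]' --hand '[1,1,1,1,1,1,1,1,1,1,1,1,1,1,1,1]'

```text
clock: 17.35
eef_pos: [0.4038, 0.2502, 0.137]
tcp_rot: [-0.0, 0.729, 0.685, -0.0]
wrist_force: [0.2, -0.7, -4.2]
opening: 0.34
```

```bash
python3 st.py; python3 snap.py w8
```

```text
17.35 [0.4038 0.2502 0.137 ] [-0.000e+00  7.287e-01  6.848e-01 -2.000e-04] [ 0.19 -0.7  -4.21] [ 0.021  0.043 -0.046] 0.34
```

View pics/w8.png

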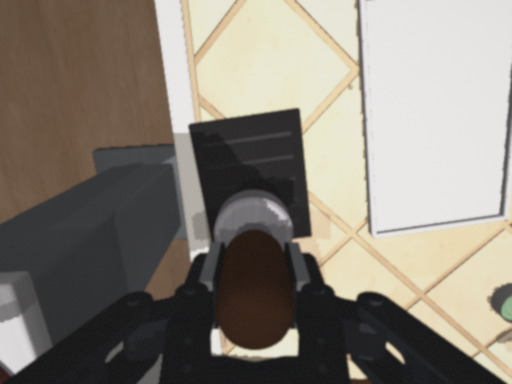

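Request:
arm_command --offset '[[0,0,0.04],[0,0,0.07],[0,0,0.08],[0,0,0.084],[0,0,0.087],[0,0,0.0888],[0,0,0.0888],[0,0,0.0888]]' --rot '[[0,0,0],[0,0,0],[0,0,0],[0,0,0],[0,0,0],[0,0,0],[0,0,0],[0,0,0]]' --hand '[1,1,1,1,1,1,1,1]'

```text
clock: 18.2
eef_pos: [0.4043, 0.251, 0.0493]
tcp_rot: [0.0, 0.729, 0.685, 0.001]
wrist_force: [-0.3, 0.3, -3.4]
opening: 0.341
```

```bash
python3 st.py
```

```text
18.2 [0.4043 0.251  0.0493] [2.000e-04 7.285e-01 6.850e-01 6.000e-04] [-0.28  0.29 -3.44] [0.008 0.004 0.037] 0.341
```

Request:
arm_command --offset '[[0,0,0.0007],[0,0,0.0013],[0,0,0.0013]]' --rot '[[0,0,0],[0,0,0],[0,0,0]]' --hand '[1,1,1]'

```text
clock: 18.5
eef_pos: [0.4042, 0.251, 0.0483]
tcp_rot: [0.0, 0.728, 0.685, 0.001]
wrist_force: [-2.6, -0.4, 5.1]
opening: 0.342
```

```bash
python3 st.py
```

```text
18.5 [0.4042 0.251  0.0483] [2.000e-04 7.285e-01 6.851e-01 5.000e-04] [-2.6  -0.35  5.13] [-0.13   0.553 -0.024] 0.342
```

Request:
arm_command --offset '[[0,0,0],[0,0,0],[0,0,0],[0,0,0],[0,0,0],[0,0,-0.04],[0,0,-0.09],[0,0,-0.11],[0,0,-0.11]]' --rot '[[0,0,0],[0,0,0],[0,0,0],[0,0,0],[0,0,0],[0,0,0],[0,0,0],[0,0,0],[0,0,0]]' --hand '[-0.2,-0.6,-1,-1,-1,-1,-1,-1,-1]'

```text
clock: 19.4
eef_pos: [0.4057, 0.2514, 0.161]
tcp_rot: [0.001, 0.729, 0.685, 0.003]
wrist_force: [0.9, -0.1, -0.3]
opening: 1.0
```

```bash
python3 st.py; python3 snap.py w9; python3 - <<'E'
from wm import *
im,c=load("w9"); S,V=cv2.split(cv2.cvtColor(im,cv2.COLOR_RGB2HSV))[1:]
def big(mask,roi):
    m=np.zeros_like(mask); x0,y0,x1,y1=roi; m[y0:y1,x0:x1]=mask[y0:y1,x0:x1]
    return max(cv2.findContours(m,cv2.RETR_EXTERNAL,cv2.CHAIN_APPROX_NONE)[0],key=cv2.contourArea)[:,0].astype(np.float32)
k=big((V<60)*np.uint8(255),(180,95,315,255));P=onz(c,k,.005)[:,:2]*1000;print("mat",cv2.minAreaRect(P.astype(np.float32)))
k=big(((V>75)&(S<60))*np.uint8(255),(215,150,290,225)); h=cv2.convexHull(k)[:,0]; print(cv2.boundingRect(k))
print("base",circ(onz(c,h[h[:,1]<200],.021)[:,:2].astype(float)*1000))
E
```

```text
19.4 [0.4057 0.2514 0.161 ] [0.0013 0.7285 0.685  0.0027] [ 0.86 -0.08 -0.26] [-0.037  0.033  0.002] 1.0
mat ((402.76715087890625, 252.50987243652344), (93.37110900878906, 116.31703186035156), 4.351320266723633)
(227, 158, 49, 40)
base (array([404.47, 252.35,  22.9 ]), np.float64(0.21))
```

View pics/w9.png

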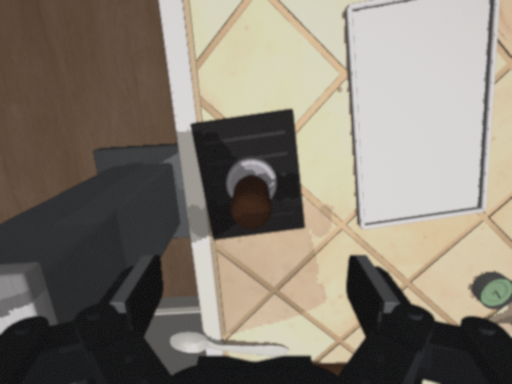

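Request:
arm_command --offset '[[-0.03,0.011,0],[-0.076,0.029,0],[-0.122,0.046,0],[-0.168,0.064,0],[-0.214,0.081,0.02],[-0.25,0.095,0.05],[-0.271,0.103,0.075],[-0.271,0.103,0.075],[-0.271,0.103,0.075],[-0.271,0.103,0.075]]' --rot '[[0,0,0],[0,0,0],[0,0,0],[0,0,0],[0,0,0],[0,0,0],[0,0,0],[0,0,0],[0,0,0],[0,0,0]]' --hand '[-1,-1,-1,-1,-1,-1,-1,-1,-1,-1]'

```text
clock: 20.45
eef_pos: [0.4897, -0.0253, 0.0823]
tcp_rot: [-0.0, 0.728, 0.685, 0.0]
wrist_force: [0.2, -0.3, 0.9]
opening: 0.998
```

```bash
python3 st.py; python3 snap.py w10; python3 st.py
```

```text
20.45 [ 0.4897 -0.0253  0.0823] [-1.000e-04  7.283e-01  6.853e-01  1.000e-04] [ 0.19 -0.29  0.89] [-0.018  0.028  0.015] 0.998
20.5 [ 0.4901 -0.0252  0.0827] [3.000e-04 7.281e-01 6.854e-01 3.000e-04] [ 0.94 -0.19  0.47] [0.01  0.014 0.025] 0.995
```

View pics/w10.png

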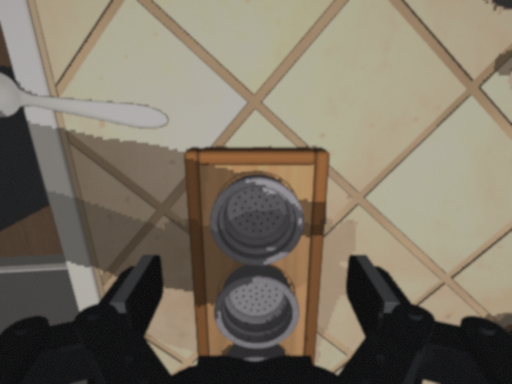

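```bash
python3 -c "
from wm import *
flange('w10',(491.7,-25),300)"
```

```text
w10 78 (array([491.58, -24.51,  29.81]), np.float64(0.32)) (array([491.58, -24.52]), np.float64(0.38))
```

Request:
arm_command --offset '[[0.0001,0.0018,0.03],[0.0001,0.0018,0.05],[0.0001,0.0018,0.06],[0.0001,0.0018,0.0665],[0.0001,0.0018,0.0665],[0.0001,0.0018,0.0665]]' --rot '[[0,0,0],[0,0,0],[0,0,0],[0,0,0],[0,0,0],[0,0,0]]' --hand '[-1,-1,-1,-1,-1,-1]'

```text
clock: 21.1
eef_pos: [0.4923, -0.0261, 0.0167]
tcp_rot: [0.001, 0.728, 0.685, 0.0]
wrist_force: [-0.5, -0.3, -0.7]
opening: 1.0
```

```bash
python3 st.py
```

```text
21.1 [ 0.4923 -0.0261  0.0167] [6.000e-04 7.284e-01 6.851e-01 4.000e-04] [-0.45 -0.28 -0.69] [ 0.013 -0.035  0.016] 1.0
```

Request:
arm_command --offset '[[0,0,0],[0,0,0],[0,0,0],[0,0,0],[0,0,0],[0,0,0]]' --rot '[[0,0,0],[0,0,0],[0,0,0],[0,0,0],[0,0,0],[0,0,0]]' --hand '[-0.7,1,1,1,1,1]'

```text
clock: 21.7
eef_pos: [0.4924, -0.0263, 0.017]
tcp_rot: [0.001, 0.729, 0.685, 0.0]
wrist_force: [-2.7, 0.6, 9.2]
opening: 0.677
```

```bash
python3 st.py; python3 snap.py w11
```

```text
21.7 [ 0.4924 -0.0263  0.017 ] [6.000e-04 7.285e-01 6.850e-01 4.000e-04] [-2.69  0.55  9.17] [ 0.221  0.549 -0.004] 0.677
```

View pics/w11.png

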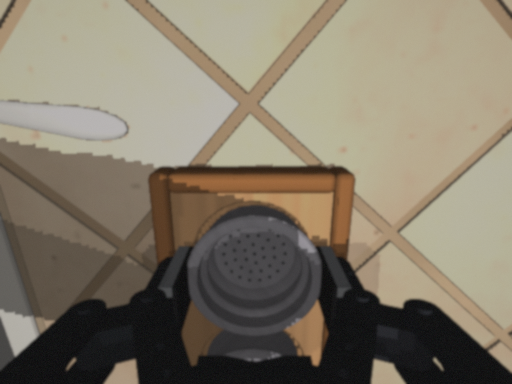

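Request:
arm_command --offset '[[0,0,-0.005],[0,0,-0.015],[0,0,-0.035],[0,0,-0.06],[0,0,-0.08],[0,0,-0.08]]' --rot '[[0,0,0],[0,0,0],[0,0,0],[0,0,0],[0,0,0],[0,0,0]]' --hand '[1,1,1,1,1,1]'

```text
clock: 22.35
eef_pos: [0.4937, -0.0267, 0.0993]
tcp_rot: [0.002, 0.729, 0.685, 0.001]
wrist_force: [0.2, -0.3, -0.8]
opening: 0.67
```

```bash
python3 st.py; python3 snap.py w12; python3 snap.py s12 side; python3 -c "
import cv2;i=cv2.imread('pics/s12.png');cv2.imwrite('pics/s12c.png',cv2.resize(i[110:290,190:400],None,fx=3.3,fy=3.3))"
```

```text
22.35 [ 0.4937 -0.0267  0.0993] [0.0023 0.7285 0.685  0.0013] [ 0.17 -0.31 -0.78] [-0.044  0.014 -0.052] 0.67
```

View pics/w12.png

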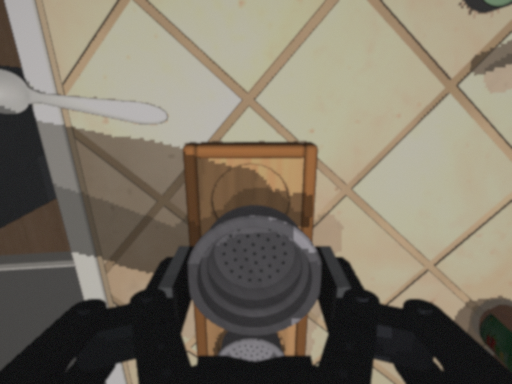

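View pics/s12c.png

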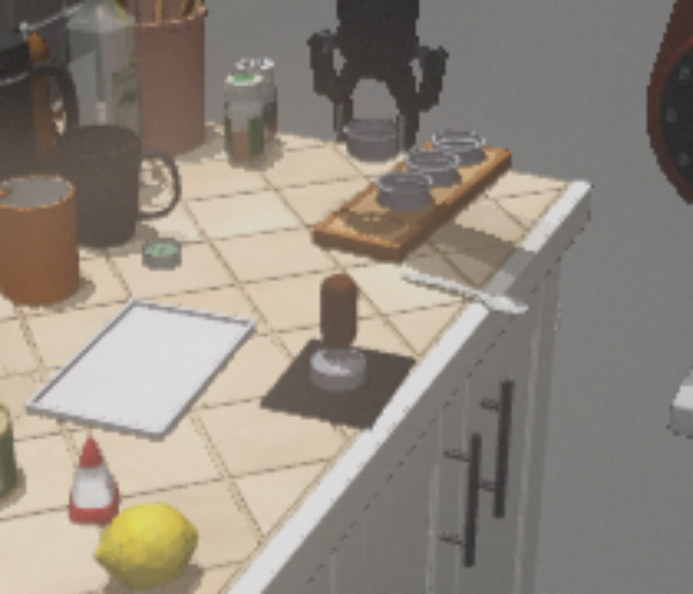

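Request:
arm_command --offset '[[0.03,0.004,0],[0.076,0.01,0],[0.122,0.016,0],[0.168,0.021,0],[0.214,0.027,0],[0.26,0.032,0],[0.306,0.038,0],[0.342,0.043,0],[0.3632,0.0453,0],[0.3632,0.0453,0],[0.3632,0.0453,0],[0.3632,0.0453,0]]' --rot '[[0,0,0],[0,0,0],[0,0,-2],[0,0,-4],[0,0,-6],[0,0,-8],[0,0,-9.1],[0,0,-9.1],[0,0,-9.1],[0,0,-9.1],[0,0,-9.1],[0,0,-9.1]]' --hand '[1,1,1,1,1,1,1,1,1,1,1,1]'

```text
clock: 23.65
eef_pos: [0.5588, 0.3327, 0.0948]
tcp_rot: [-0.0, 0.672, 0.74, -0.001]
wrist_force: [0.3, -0.2, -1.5]
opening: 0.674
```

```bash
python3 st.py; python3 snap.py w13;python3 st.py
```

```text
23.65 [0.5588 0.3327 0.0948] [-3.000e-04  6.722e-01  7.404e-01 -7.000e-04] [ 0.33 -0.17 -1.54] [ 0.048  0.016 -0.035] 0.674
23.7 [0.559  0.3326 0.0952] [-2.000e-04  6.723e-01  7.403e-01 -4.000e-04] [-0.08 -0.42 -0.01] [ 0.018 -0.057  0.045] 0.672
```

View pics/w13.png

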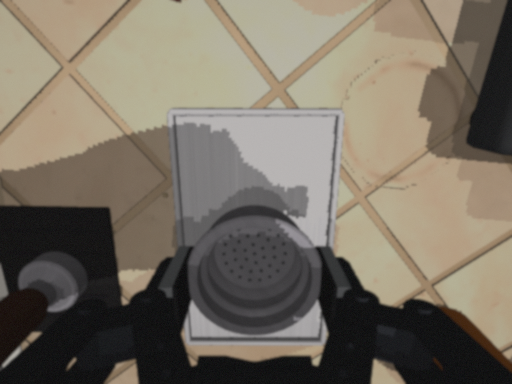

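```bash
python3 - <<'E'
from h import *
c=arm.calibration("top")
print(onz(c,[[236,118],[236,108],[222,126],[251,126]],.101).round(3), onz(c,[[236,146]],0.0).round(3))
w=arm.calibration("wrist"); print(proj(w,[[.70,.2,.1],[.68,.24,.1]]))
E
python3 -c "
import cv2;i=cv2.imread('pics/top0.png');cv2.imwrite('pics/mugc.png',cv2.resize(i[80:240,150:310],None,fx=4,fy=4))"
```

```text
[[0.737 0.209 0.101]
 [0.764 0.21  0.101]
 [0.716 0.245 0.101]
 [0.716 0.172 0.101]] [[0.695 0.214 0.   ]]
[[456.81455767 467.628045  ]
 [443.25666202 418.59469723]]
```

View pics/mugc.png

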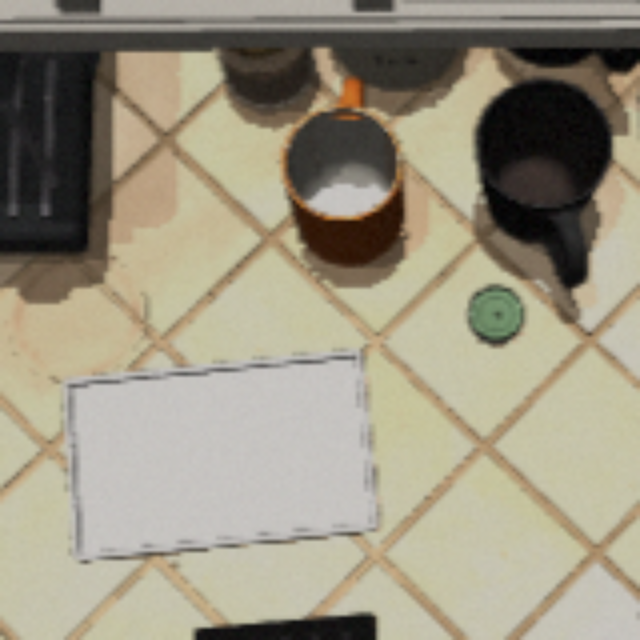

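Request:
arm_command --offset '[[0.001,0.0005,0.03],[0.001,0.0005,0.06],[0.001,0.0005,0.075],[0.001,0.0005,0.08],[0.001,0.0005,0.083],[0.001,0.0005,0.0855],[0.001,0.0005,0.0855],[0.001,0.0005,0.0855]]' --rot '[[0,0,0],[0,0,0],[0,0,0],[0,0,0],[0,0,0],[0,0,0],[0,0,0],[0,0,0]]' --hand '[1,1,1,1,1,1,1,1]'

```text
clock: 24.5
eef_pos: [0.5603, 0.335, 0.0112]
tcp_rot: [0.0, 0.672, 0.741, 0.001]
wrist_force: [0.5, -0.3, -0.2]
opening: 0.671
```

```bash
python3 st.py
```

```text
24.5 [0.5603 0.335  0.0112] [3.000e-04 6.719e-01 7.407e-01 6.000e-04] [ 0.52 -0.32 -0.16] [-0.034 -0.028  0.009] 0.671
```

Request:
arm_command --offset '[[0,0,0.001],[0,0,0.002],[0,0,0.0025],[0,0,0.0025]]' --rot '[[0,0,0],[0,0,0],[0,0,0],[0,0,0]]' --hand '[1,1,1,1]'

```text
clock: 24.9
eef_pos: [0.5601, 0.3349, 0.0092]
tcp_rot: [0.0, 0.672, 0.741, 0.0]
wrist_force: [-3.2, -1.0, 8.7]
opening: 0.672
```

```bash
python3 st.py
```

```text
24.9 [0.5601 0.3349 0.0092] [3.000e-04 6.719e-01 7.407e-01 5.000e-04] [-3.2  -0.95  8.67] [-0.287  0.716  0.056] 0.672
```

Request:
arm_command --offset '[[0,0,-0.0005],[0,0,-0.0005],[0,0,-0.0005],[0,0,-0.0005],[0,0,-0.03],[0,0,-0.07],[0,0,-0.11],[0,0,-0.11]]' --rot '[[0,0,0],[0,0,0],[0,0,0],[0,0,0],[0,0,0],[0,0,0],[0,0,0],[0,0,0]]' --hand '[-0.6,-1,-1,-1,-1,-1,-1,-1]'

```text
clock: 25.7
eef_pos: [0.5629, 0.3359, 0.1247]
tcp_rot: [0.002, 0.672, 0.741, 0.004]
wrist_force: [1.0, -0.0, 1.0]
opening: 1.005
```

```bash
python3 st.py; python3 snap.py w14
```

```text
25.7 [0.5629 0.3359 0.1247] [0.0022 0.6719 0.7407 0.0043] [ 0.97 -0.01  0.95] [-0.015 -0.094  0.008] 1.005
```

View pics/w14.png

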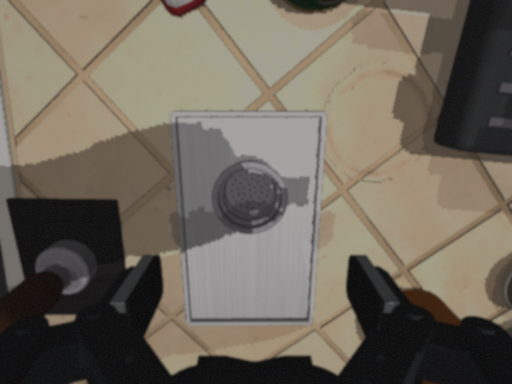

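Request:
arm_command --offset '[[-0.03,-0.007,-0.005],[-0.075,-0.018,-0.005],[-0.121,-0.029,-0.005],[-0.167,-0.04,-0.005],[-0.213,-0.052,-0.005],[-0.259,-0.063,-0.005],[-0.305,-0.074,-0.005],[-0.351,-0.085,-0.005],[-0.397,-0.096,-0.005],[-0.443,-0.107,0],[-0.489,-0.118,0.01],[-0.53,-0.128,0.025],[-0.5538,-0.1342,0.037],[-0.5538,-0.1342,0.037],[-0.5538,-0.1342,0.037],[-0.5538,-0.1342,0.037]]' --rot '[[0,0,0],[0,0,2],[0,0,4],[0,0,6],[0,0,8],[0,0,9.1],[0,0,9.1],[0,0,9.1],[0,0,9.1],[0,0,9.1],[0,0,9.1],[0,0,9.1],[0,0,9.1],[0,0,9.1],[0,0,9.1],[0,0,9.1]]' --hand '[-1,-1,-1,-1,-1,-1,-1,-1,-1,-1,-1,-1,-1,-1,-1,-1]'

```text
clock: 27.35
eef_pos: [0.48, -0.2285, 0.0806]
tcp_rot: [-0.0, 0.728, 0.685, 0.0]
wrist_force: [0.2, -0.6, -0.3]
opening: 1.003
```

```bash
python3 st.py; python3 snap.py w15; python3 -c "
from wm import *
flange('w15',(479.4,-228.5),300)"; python3 st.py
```

```text
27.35 [ 0.48   -0.2285  0.0806] [-3.000e-04  7.283e-01  6.853e-01  1.000e-04] [ 0.22 -0.64 -0.25] [0.022 0.019 0.009] 1.003
w15 76 (array([ 479.01, -228.11,   29.85]), np.float64(0.35)) (array([ 479.  , -228.12]), np.float64(0.37))
27.4 [ 0.4802 -0.2285  0.0809] [0.000e+00 7.281e-01 6.855e-01 1.000e-04] [0.74 0.   0.44] [ 0.011 -0.015 -0.003] 0.999
```

View pics/w15.png

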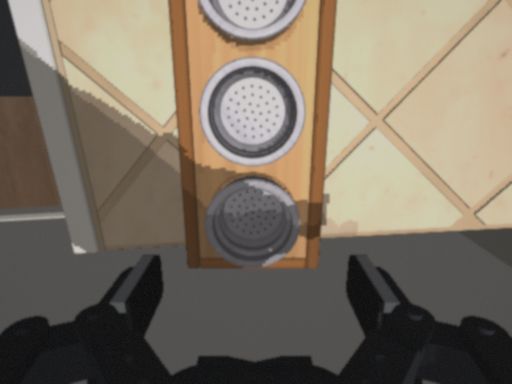

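Request:
arm_command --offset '[[0,-0.0004,0.03],[0,-0.0004,0.05],[0,-0.0004,0.06],[0,-0.0004,0.0643],[0,-0.0004,0.0643],[0,-0.0004,0.0643],[0,-0.0004,0.0643],[0,-0.0004,0.0643],[0,-0.0004,0.0643],[0,-0.0004,0.0643],[0,-0.0004,0.0643]]' --rot '[[0,0,0],[0,0,0],[0,0,0],[0,0,0],[0,0,0],[0,0,0],[0,0,0],[0,0,0],[0,0,0],[0,0,0],[0,0,0]]' --hand '[-1,-1,-1,-1,-1,-0.7,1,1,1,1,1]'

```text
clock: 28.5
eef_pos: [0.4802, -0.23, 0.0181]
tcp_rot: [0.001, 0.729, 0.685, 0.0]
wrist_force: [-2.4, 2.6, 7.4]
opening: 0.677
```

```bash
python3 st.py; python3 snap.py w16
```

```text
28.5 [ 0.4802 -0.23    0.0181] [1.000e-03 7.285e-01 6.850e-01 2.000e-04] [-2.38  2.61  7.41] [ 0.407  0.413 -0.007] 0.677
```

View pics/w16.png

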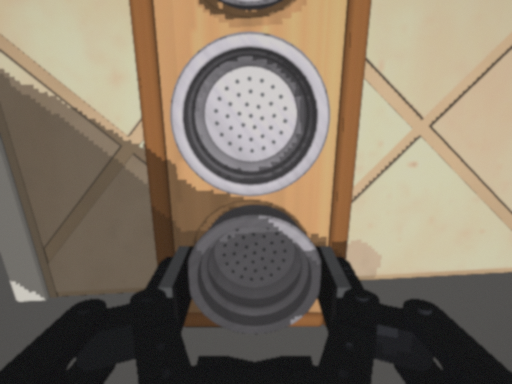

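Request:
arm_command --offset '[[0,0,-0.005],[0,0,-0.02],[0,0,-0.05],[0,0,-0.08],[0.03,0.003,-0.085],[0.075,0.008,-0.085],[0.12,0.013,-0.085],[0.165,0.018,-0.085],[0.21,0.023,-0.085],[0.255,0.028,-0.085],[0.3,0.033,-0.085],[0.345,0.038,-0.085],[0.39,0.043,-0.085],[0.435,0.048,-0.085],[0.475,0.053,-0.085],[0.5008,0.0558,-0.085],[0.5008,0.0558,-0.085],[0.5008,0.0558,-0.085],[0.5008,0.0558,-0.085]]' --rot '[[0,0,0],[0,0,0],[0,0,0],[0,0,0],[0,0,0],[0,0,0],[0,0,0],[0,0,-2],[0,0,-4],[0,0,-6],[0,0,-8],[0,0,-9.1],[0,0,-9.1],[0,0,-9.1],[0,0,-9.1],[0,0,-9.1],[0,0,-9.1],[0,0,-9.1],[0,0,-9.1]]' --hand '[1,1,1,1,1,1,1,1,1,1,1,1,1,1,1,1,1,1,1]'

```text
clock: 30.45
eef_pos: [0.5661, 0.2662, 0.102]
tcp_rot: [0.0, 0.672, 0.74, 0.0]
wrist_force: [0.5, -0.0, -0.6]
opening: 0.674
```

```bash
python3 st.py; python3 snap.py w17
```

```text
30.45 [0.5661 0.2662 0.102 ] [2.000e-04 6.722e-01 7.404e-01 1.000e-04] [ 0.52 -0.02 -0.64] [0.002 0.026 0.022] 0.674
```

View pics/w17.png

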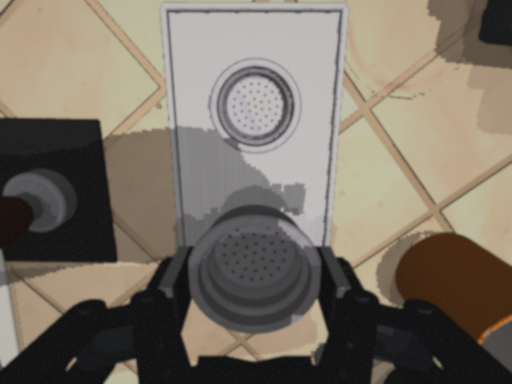

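Request:
arm_command --offset '[[-0.001,0,0.03],[-0.001,0,0.06],[-0.001,0,0.08],[-0.001,0,0.087],[-0.001,0,0.09],[-0.001,0,0.0915],[-0.001,0,0.093],[-0.001,0,0.093]]' --rot '[[0,0,0],[0,0,0],[0,0,0],[0,0,0],[0,0,0],[0,0,0],[0,0,0],[0,0,0]]' --hand '[1,1,1,1,1,1,1,1]'

```text
clock: 31.3
eef_pos: [0.5672, 0.266, 0.0102]
tcp_rot: [0.001, 0.672, 0.741, 0.001]
wrist_force: [-1.1, -1.6, 4.5]
opening: 0.674
```

```bash
python3 st.py
```

```text
31.3 [0.5672 0.266  0.0102] [0.0008 0.6719 0.7406 0.0009] [-1.05 -1.6   4.55] [-0.349  0.307  0.006] 0.674
```

Contact at the expected height; release, lift and back away.

Request:
arm_command --offset '[[0,0,0],[0,0,0],[0,0,0],[0,0,0],[0,0,-0.03],[0,0,-0.07],[0,0,-0.12],[0,0,-0.16],[0,0,-0.16]]' --rot '[[0,0,0],[0,0,0],[0,0,0],[0,0,0],[0,0,0],[0,0,0],[0,0,0],[0,0,0],[0,0,0]]' --hand '[-0.6,-1,-1,-1,-1,-1,-1,-1,-1]'

```text
clock: 32.2
eef_pos: [0.5691, 0.2668, 0.1757]
tcp_rot: [0.003, 0.672, 0.741, 0.004]
wrist_force: [0.3, 0.5, 0.0]
opening: 0.999
```

```bash
python3 st.py; python3 snap.py w18; python3 snap.py s18 side; python3 snap.py t18 top; python3 -c "
import cv2;i=cv2.imread('pics/s18.png');cv2.imwrite('pics/s18c.png',cv2.resize(i[110:290,170:400],None,fx=3.3,fy=3.3))"
```

```text
32.2 [0.5691 0.2668 0.1757] [0.0028 0.6718 0.7407 0.0042] [0.32 0.46 0.01] [ 0.084 -0.063  0.008] 0.999
```

View pics/w18.png

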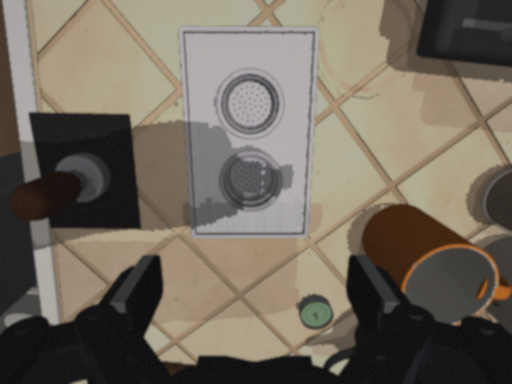

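View pics/s18c.png

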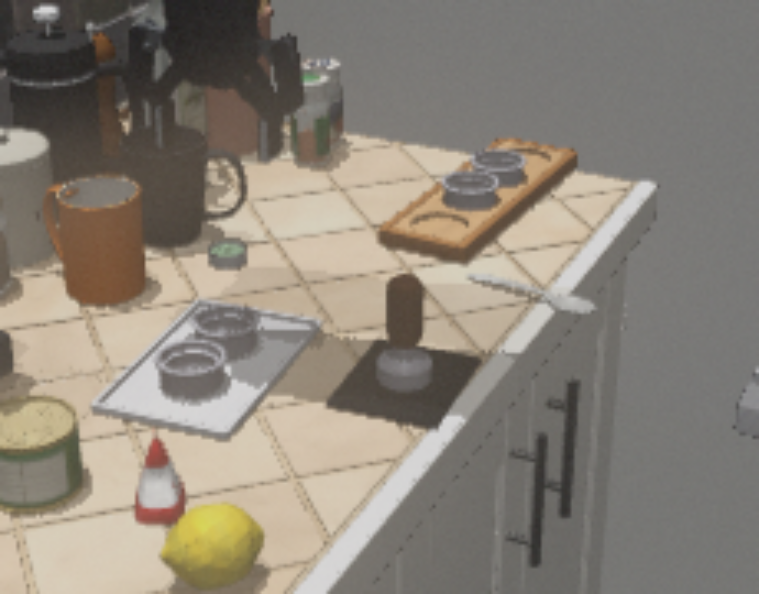

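View pics/t18.png

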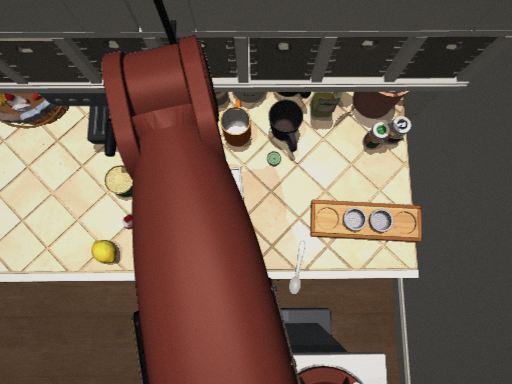

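Request:
arm_command --offset '[[0,0,0],[0,0,0],[0,0,0]]' --rot '[[0,0,0],[0,0,0],[0,0,0]]' --hand '[-1,-1,-1]'

```text
clock: 32.65
eef_pos: [0.5656, 0.2658, 0.1673]
tcp_rot: [-0.0, 0.672, 0.741, -0.001]
wrist_force: [-0.3, -0.1, -0.1]
opening: 0.999
```

```bash
python3 st.py; python3 -c "
from bench import arm
print(arm.finish_job())"
```

```text
32.65 [0.5656 0.2658 0.1673] [-5.000e-04  6.719e-01  7.406e-01 -6.000e-04] [-0.33 -0.1  -0.07] [-0.017 -0.016  0.04 ] 0.999
the job is handed in; nothing more can be done
None
```

I tried the tamper in all four baskets from left to right. It caught in the left-most and the right-most, and those two now stand upright side by side in the tray. I handed the job in at 32.7 s.

- **Caught (baskets 1 and 4):** the tamper stopped about 9 mm below the rim, which is where the bead lies. A second try, shifted sideways by less than 1 mm, stopped at the same depth. The highest wrist reading was 14 N upward, in basket 1.
- **Passed (baskets 2 and 3):** the tamper went about 22 mm down with no resistance at the bead. In basket 2 it touched lightly at the bottom, with about 10 N. Both baskets are still in their recesses.
- **Tamper:** it is back upright on its mat. The wrist camera, the only check made after release, puts it under 2 mm from the mat centre. The top and wrist cameras disagreed by about 2 mm on positions earlier.
- **Last checks:** the last wrist and side pictures show both baskets upright in the tray and the tamper standing. The last pictures also show the mugs, spoon, candle, tin and sachet with no visible change. The gripper was open and about 0.17 m up, touching nothing. In the last top picture the arm hid the mat and most of the tray.

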